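# Stroke the touch bar to turn up the bedside lamp

### The arm

A 6-joint arm with a two-finger parallel gripper is mounted at the origin on the work surface. World frame = base frame: x ahead of the robot, y to its left, z up, the work surface at z = 0. Lengths are in m, angles in degrees, forces in N, time in s.
With the tool pointing down it reaches from about 0.4 to 0.825 m from the base axis. Payload 7 kg.
Tool frame: the origin (TCP) lies at the very end of the fingers, on their centre line; the grasp point (between the pads) lies 19 mm behind it; z points along the fingers, y is the line along which they close (so a half turn about z gives the same grasp; the last joint's range is limited). The gripper opens to 88 mm and grips with 3 to 60 N. Pads are 19 mm wide; open, the fingers measure 130 mm over their backs; the gripper's body (78 mm by 193 mm) begins 47 mm behind the grasp point.
Start: joints at [79.761, 20.546, 0.682, 0, -70.136, -16.507], TCP at [0.304, 0.603, 0.227] pointing down, gripper open.
Joint ranges: [-176.03, 176.03], [-82.01, 121.73], [-58.28, 71.71], [-173.87, 95.51], [-174.79, -0.11], [-173.66, 173.66]. Speed limits (degrees/s): [136.94, 136.94, 172.46, 180, 180, 180].

### API

Orientations are given as [roll, pitch, yaw] about the fixed x, y, z axes, in that order (R = Rz(yaw) Ry(pitch) Rx(roll)).
In Python, from plant import arm, optics gives the robot as it stands.
- The arm moves only by the shell command python3 -m handwheel 'ROWS' [FORCE]. ROWS is JSON, a list of rows, each a list of 7 numbers: the shift along the world's x, y, z in cm, then the turn, a rotation vector about the world's x, y, z in rad, then the finger opening in cm, from 0 to 8.76. A call has exactly 8 rows; each row is the pose to reach, as a shift and turn from the pose commanded when the call began; what a row does not reach only later rows make up. A row lasts 1/10 s, in which the tool goes at most 50 mm and 8.59 degrees, less where a joint would pass 70% of its speed; a pose out of reach is approached as far as the arm can. A call with a gripper value outside its range is refused whole. The fingers move at their own pace and stop on an object; FORCE is the grip in N (left out, the last holds). Time passes only in rows, so rows that repeat a pose let the fingers close, or fill a call up. It gives the time, the measured TCP pose, the force, the opening and the grip force at its end, in the units of the state.
- arm.state(): the state, without advancing time (a new reading comes with each control period).
- optics.read_camera(name): name is "side" or "top"; returns a dict with "color" (480x640x3 uint8, red, green, blue), "range_z" (480x640 float32, m along the optical axis (not along the pixel's ray), 0 where there is no reading), "vfov" (degrees; the focal length in pixels is half the picture's height over the tangent of half this angle, whatever the lens; pixels are square), "cx", "cy" (the principal point, pixels), "k1" (the pictures are not rectified: a ray, as slopes to the right and down, at radius r is drawn at 1 + k1 r^2 times it, then the intrinsics apply), "R" (3x3) and "t" (3): a world point X has camera coordinates R X + t. Camera axes: x right, y down, z forward; pixel columns grow to the right and rows downward; lengths in m; the calibration is good to about 2 mm. A picture is of the moment at which its call begins.
- arm.hand_in(): hands the job in; it is judged then, once.
The state is a dict: "time": time; "q": joint angles; "joint_velocities": joint speeds; "tau": joint torques, N m; "tcp_pos": TCP position; "eef_rot": TCP orientation; "ft_force": force on the tool from outside, world axes, zero at the start; "wrist_torque": the same for the moment, N m; "grip_width": finger opening in m; "grip_force": force on a finger pad.
Only numpy, scipy, OpenCV 4.12 (cv2) and the standard library are available. Lean on these libraries where they do the work, as an engineer would, in place of code of your own. Each camera call takes 0.05 s, during which the arm holds its last target. There are 200 camera calls.

### The job

Turn the bedside lamp up on its touch bar: with the fingertips together, press lightly on the green rib and stroke along the bar, over the two white ribs to the red rib, without coming off the bar on the way. Finish while holding the fingertips there, still lightly pressing the red rib. Leave everything else on the desk where it is, and pick nothing up.

Things in the scene. Friction and masses are not known exactly. Their poses are not given: they have to be found in the camera images.
- dimmer: base of the lamp's touch bar, stuck down: grey plastic slab 212 x 50 x 12 mm with the black bar on it. Origin at the centre of its underside (3 mm above the desk, on the clear mat), z up, x along the bar from the green rib to the red rib, y across. It may lie at any yaw.
- touch_bar (a joint): how far the black bar is pressed down (m): 0 at rest, 0.010 at its stop. The bar, 200 mm long (along x) and 36 mm wide, covers the base's middle; its flat top is 30 mm above the base's origin at rest. It goes straight down as one piece wherever it is pressed and springs back: about 0.5 N starts it, 3.5 N gives 5 mm, 6.5 N reaches the hard stop. More than 15 N on it is too rough.
- rib_green (a point): first rib, green: a rounded rib across the bar, 34 mm long, about 9 mm wide, standing 2 mm proud of the bar's top and moving with it. The point is the middle of its crest, 32 mm above the base's origin at rest, at x = -75 mm of the base; x along the bar, y along the rib, z up.
- rib_white1 (a point): second rib, white, same shape, the point on its crest, at x = -25 mm of the base
- rib_white2 (a point): third rib, white, same shape, the point on its crest, at x = +25 mm of the base
- rib_red (a point): last rib, red, same shape, the point on its crest, at x = +75 mm of the base
- pen: silver pen 140 x 9 mm lying loose beside the bar, roughly parallel to it and about 60 mm from its middle line on the base's +y side; origin under its centre, x along it. Leave it.
- eraser: white eraser in a blue sleeve, 45 x 20 x 12 mm, loose, about 65 mm from the bar's middle line on the other side; origin under its centre. Leave it.
- tumbler: glass tumbler, 72 mm across, 95 mm tall, beyond the mat; origin at the centre of its underside. Leave it.
- plant_pot: green ceramic pot, 108 mm across, 90 mm tall, with a plant up to 155 mm, beyond the mat; origin at the centre of its underside. Leave it.
- pegboard: wooden board 160 x 100 x 18 mm with two upright steel pegs 55 mm tall, to the right of the mat; origin under its centre. Leave it.
- lunch_box: closed yellow plastic lunch box with white snap latches, 185 x 130 x 65 mm, to the left of the mat; origin under its centre. Leave it.
- alarm_clock: white alarm clock 45 x 100 x 75 mm, beyond the mat; origin under its centre. Leave it.
There are look-alikes about, which are no part of the job. Of the things like the dimmer, leave any that is yellow; of the rest the smaller one is meant.

How it is judged (in metres and radians):
On the way, in this order (a step that is already met when the one before it is completed fails the run):
1. the fingertips press on the green rib (contact force between the fingers and touch_bar_c1 above 0.3 N and value of joint touch_bar above 0.0005 m), for 0.02 s.
2. the fingertips, together over the bar, stroke it halfway to the next rib (x of the grasp point in the frame of dimmer between -0.058 and -0.042 m and y of the grasp point in the frame of dimmer between -0.022 and 0.022 m and value of joint touch_bar above 0.0003 m and contact force between the fingers and dimmer above 0.05 N), for 0.02 s.
3. the fingertips press on the first white rib (contact force between the fingers and touch_bar_c2 above 0.3 N and value of joint touch_bar above 0.0005 m), for 0.02 s.
4. the fingertips, together over the bar, stroke it halfway to the next rib (x of the grasp point in the frame of dimmer between -0.008 and 0.008 m and y of the grasp point in the frame of dimmer between -0.022 and 0.022 m and value of joint touch_bar above 0.0003 m and contact force between the fingers and dimmer above 0.05 N), for 0.02 s.
5. the fingertips press on the second white rib (contact force between the fingers and touch_bar_c3 above 0.3 N and value of joint touch_bar above 0.0005 m), for 0.02 s.
6. the fingertips, together over the bar, stroke it halfway to the next rib (x of the grasp point in the frame of dimmer between 0.042 and 0.058 m and y of the grasp point in the frame of dimmer between -0.022 and 0.022 m and value of joint touch_bar above 0.0003 m and contact force between the fingers and dimmer above 0.05 N), for 0.02 s.
7. the fingertips press on the red rib (contact force between the fingers and touch_bar_c4 above 0.3 N and value of joint touch_bar above 0.0005 m), for 0.02 s.
At the end, for the whole second after the job is handed in: the fingertips rest on the red rib with more than 0.3 N (and not more than 15 N), the bar is pressed down by more than 0.5 mm, and every bystander is within 15 mm of where it began (all of step 7 and contact force between anything else and dimmer below 15 N and distance of each of pen, eraser, tumbler, plant_pot, pegboard, lunch_box, alarm_clock from where it was at the start of the episode below 0.015 m); the arm keeps its last pose, push and grip.
It fails at once if the touch bar is pressed roughly, with more than 15 N (contact force between anything else and dimmer above 15 N).
It fails at once if the fingertips come off the bar between the green and the red rib (low over its middle while it is not pressed) (x of the grasp point in the frame of dimmer between -0.055 and 0.055 m and y of the grasp point in the frame of dimmer between -0.03 and 0.03 m and z of the grasp point in the frame of dimmer below 0.08 m and value of joint touch_bar below 0.0002 m).
It fails at once if something else on the desk is moved or lifted by more than 15 mm (distance of any of pen, eraser, tumbler, plant_pot, pegboard, lunch_box, alarm_clock from where it was at the start of the episode above 0.015 m).
It also fails if it takes over 38 s, if anything falls off the work surface, if the arm or the gripper's body presses on something with over 40 N, if the wrist force passes 120 N, or if a joint passes its speed limit or range.

## Working session

There is one attempt and no reset: what is moved stays moved. The work goes in short steps, Python scripts to look and compute and a shell command to move; the robot and the scene stay as the last step left them, time stands still between calls to the robot, and variables do not carry over. Pictures are saved under pics/ and viewed, at most 10 in all, crops included, and the job is handed in when it is done.

```bash
mkdir -p pics; cat > h.py <<'E'
import numpy as np, cv2
from plant import arm, optics
def cam(n):
    c=optics.read_camera(n); c['f']=240/np.tan(np.radians(c['vfov'])/2); return c
def ray(c,u,v):
    x,y=(u-c['cx'])/c['f'],(v-c['cy'])/c['f']; a,b=x,y
    for _ in range(20):
        s=1+c['k1']*(a*a+b*b); a,b=x/s,y/s
    return np.array([a,b,1.])
def onplane(c,u,v,z):
    R,t=np.array(c['R']),np.array(c['t']); o=-R.T@t; d=R.T@ray(c,u,v); return o+d*(z-o[2])/d[2]
def bydepth(c,u,v):
    R,t=np.array(c['R']),np.array(c['t']); return R.T@(ray(c,u,v)*c['range_z'][int(v),int(u)]-t)
E
python3 - <<'E'
from h import *
for n in('top','side'):
    c=cam(n); cv2.imwrite(f'pics/{n}0.png',c['color'][:,:,::-1]); print(n,c['vfov'],c['k1'],-np.array(c['R']).T@c['t'])
s=arm.state();print(s['time'],s['tcp_pos'],s['eef_rot'],s['ft_force'])
E
```

```text
top 50.348998149693465 -0.015814591822194263 [0.36778897 0.01585869 1.3732294 ]
side 43.869182687390676 -0.16693316832413765 [ 0.29424176 -0.87000932  1.00724971]
0.1 [0.30360672 0.60238502 0.22569844] [ 1.79914532e+02 -9.44710666e-03 -2.67516738e+01] [ 0.31724737 -0.09128611 -0.75704464]
```

View pics/top0.png

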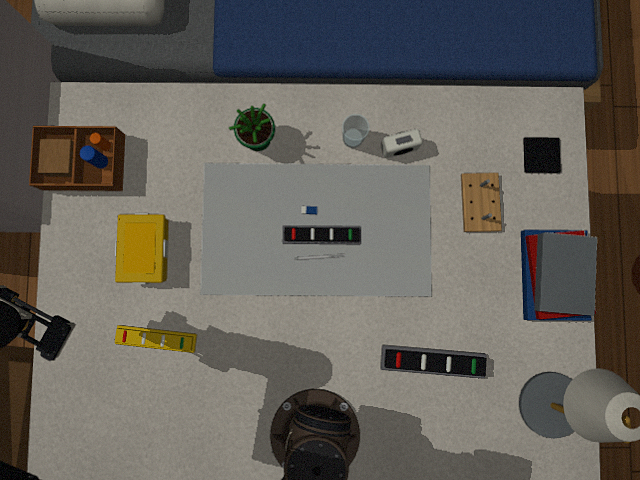

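View pics/side0.png

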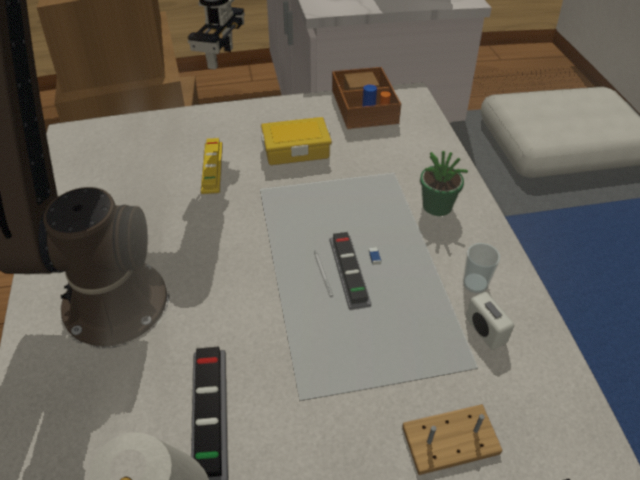

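Three bars are in view in the top picture: a yellow one at (155,339), a large black one at (435,361), and a smaller black one on the mat at (322,235). The mat one is meant: it isn't yellow, it is the smaller of the other two, and it has the pen and eraser beside it. Next I measure its ribs and confirm with an enlarged crop.

```bash
python3 - <<'E'
from h import *
rois={'top':(275,215,95,40),'side':(325,225,50,90)}
for n,(x,y,w,h) in rois.items():
    c=cam(n); im=c['color'][y:y+h,x:x+w]
    if n=='top': cv2.imwrite('pics/crop.png',cv2.resize(im[:,:,::-1],None,fx=7,fy=7,interpolation=cv2.INTER_CUBIC))
    H=cv2.cvtColor(im,cv2.COLOR_RGB2HSV); h_,s,v=[H[:,:,i].astype(int) for i in range(3)]
    black=cv2.morphologyEx((v<60).astype(np.uint8),cv2.MORPH_CLOSE,np.ones((9,9)))
    M={'green':(s>110)&(h_>45)&(h_<85)&(v>60),'red':(s>110)&((h_<10)|(h_>170))&(v>60),'white':(s<60)&(v>150)}
    for k,m in M.items():
        m=(m&(black>0)).astype(np.uint8)
        N,_,st,ce=cv2.connectedComponentsWithStats(m)
        for i in range(1,N):
            if st[i,4]<8: continue
            u,vv=ce[i]+[x,y]; print(n,k,st[i,4],(round(u,1),round(vv,1)),onplane(c,u,vv,.035).round(4),bydepth(c,round(u),round(vv)).round(4))
E
```

```text
top green 31 (np.float64(349.9), np.float64(234.0)) [ 0.523  -0.0897  0.035 ] [ 0.523  -0.0899  0.0349]
top red 44 (np.float64(293.4), np.float64(233.3)) [0.5237 0.0595 0.035 ] [0.5244 0.0606 0.0349]
top white 20 (np.float64(311.5), np.float64(233.5)) [0.5235 0.0118 0.035 ] [0.5218 0.0104 0.0383]
top white 18 (np.float64(330.6), np.float64(233.7)) [ 0.5233 -0.0385  0.035 ] [ 0.5223 -0.0396  0.0377]
side green 14 (np.float64(356.9), np.float64(288.6)) [ 0.5226 -0.0925  0.035 ] [ 0.5238 -0.0894  0.0299]
side red 22 (np.float64(338.7), np.float64(239.6)) [0.5152 0.0568 0.035 ] [0.5155 0.0549 0.0357]
side white 11 (np.float64(346.2), np.float64(254.7)) [0.5217 0.0076 0.035 ] [0.5211 0.0066 0.0353]
side white 14 (np.float64(350.9), np.float64(271.3)) [ 0.521  -0.0423  0.035 ] [ 0.5222 -0.0391  0.0321]
```

View pics/crop.png

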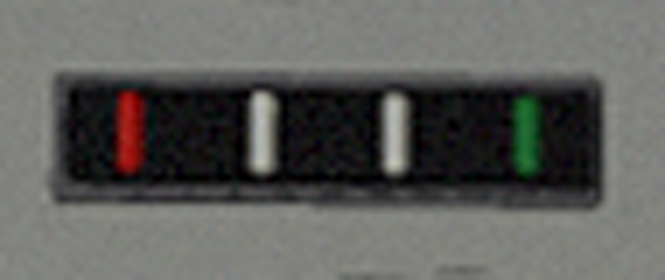

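The crop confirms it: black bar on a grey base, red rib on the left (image 293,233) and green on the right (350,234). Rib spacing is 149 mm against 150 expected, and depth gives crests at 35 mm, as it should. The bar runs along world +y at x≈0.522, green at y≈-0.091, red at y≈+0.058. Tool yaw -90° puts the closing line across the bar, which is a turn of -1.104 rad.

```bash
python3 -m handwheel '[[1.3,-4.3,0,0,0,-0.138,0],[2.7,-8.6,0,0,0,-0.276,0],[4.1,-13,0,0,0,-0.414,0],[5.4,-17.3,0,0,0,-0.552,0],[6.8,-21.7,0,0,0,-0.69,0],[8.2,-26,0,0,0,-0.828,0],[9.5,-30.4,0,0,0,-0.966,0],[10.9,-34.7,0,0,0,-1.104,0]]' 5
python3 -m handwheel '[[1.4,-4.3,-1,0,0,0,0],[2.7,-8.7,-2,0,0,0,0],[4.1,-13,-4,0,0,0,0],[5.5,-17.3,-6,0,0,0,0],[6.8,-21.7,-8,0,0,0,0],[8.2,-26,-10,0,0,0,0],[9.5,-30.4,-12,0,0,0,0],[10.9,-34.7,-14,0,0,0,0]]'
python3 - <<'E'
from h import *
for n,(x,y,w,h) in {'top':(262,180,120,90),'side':(290,190,120,140)}.items():
    c=cam(n); im=c['color'][y:y+h,x:x+w,::-1]
    cv2.imwrite(f'pics/{n}1.png',cv2.resize(im,None,fx=4,fy=4,interpolation=cv2.INTER_CUBIC))
s=arm.state();print(s)
E
```

```text
time: 1.0
tcp_pos: [0.4128, 0.2539, 0.2267]
eef_rot: [-180.0, 0.0, -90.3]
ft_force: [1.1, -0.0, 1.1]
grip_width: 0.0291
grip_force: 0.0
time: 1.8
tcp_pos: [0.522, -0.0932, 0.0859]
eef_rot: [-180.0, 0.0, -90.0]
ft_force: [1.7, 0.4, 1.1]
grip_width: 0.0006
grip_force: 0.0
{'time': 1.9, 'q': array([ 1.08314109e+01,  1.52142511e+01, -2.80736085e+01, -5.88425103e-03,
       -4.70092986e+01, -1.11326519e+01]), 'joint_velocities': array([ 4.15111708, -3.03389966, -0.02983493, -0.20784387, -2.08155611,
       -4.9478365 ]), 'tau': array([ -1.89218134, -42.91789055,  23.78100872,   5.80205038,
         0.5883155 ,   1.11264355]), 'tcp_pos': array([ 0.52061411, -0.09564182,  0.08339053]), 'eef_rot': array([ 1.79707606e+02, -5.31727681e-02, -9.03051289e+01]), 'ft_force': array([-0.84879657,  0.5127685 , -1.91340724]), 'wrist_torque': array([ 0.12218261,  0.08291444, -0.03553807]), 'grip_force': 0.0, 'grip_width': 0.00038895513498542113}
```

View pics/side1.png

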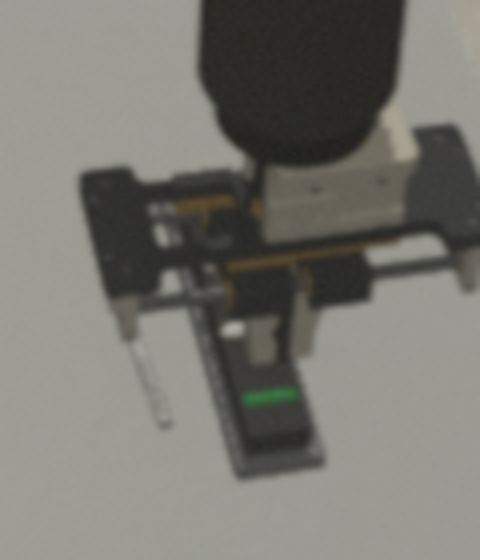

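The closed fingertips hang above the bar, short of the green rib only by perspective since they are still 50 mm above it. I'll go down close to the rib and check the tip position by projection.

```bash
python3 -m handwheel '[[0,0,-1,0,0,0,0],[0,0,-2,0,0,0,0],[0,0,-3,0,0,0,0],[0,0,-4,0,0,0,0],[0,0,-4.4,0,0,0,0],[0,0,-4.4,0,0,0,0],[0,0,-4.4,0,0,0,0],[0,0,-4.4,0,0,0,0]]'
python3 - <<'E'
from h import *
c=cam('side');x,y,w,h=300,210,90,100
cv2.imwrite('pics/side2.png',cv2.resize(c['color'][y:y+h,x:x+w,::-1],None,fx=6,fy=6,interpolation=cv2.INTER_CUBIC))
for _ in range(3):
  s=arm.state();print(s['time'],s['tcp_pos'],s['ft_force'],s['grip_width']); cam('side')
def proj(X):
    p=np.array(c['R'])@X+np.array(c['t']);a=p[:2]/p[2];a*=1+c['k1']*(a@a);return a*c['f']+[c['cx'],c['cy']]
print((proj(s['tcp_pos'])-[x,y])*6)
E
```

```text
time: 2.7
tcp_pos: [0.5222, -0.0911, 0.043]
eef_rot: [-179.9, 0.0, -90.0]
ft_force: [0.5, 1.1, -0.4]
grip_width: 0.0003
grip_force: 0.0
2.75 [ 0.52213909 -0.09113307  0.04302033] [0.45770825 0.69775115 0.38057539] 0.0004278364549089972
2.8 [ 0.52209947 -0.09120467  0.04300208] [ 0.20956289 -0.13188046  0.77215394] 0.000396014018704223
2.85 [ 0.52203389 -0.09125624  0.04293523] [-0.54745996 -0.24097241  0.01417028] 0.0004920683995160429
[339.84542464 454.96094202]
```

View pics/side2.png

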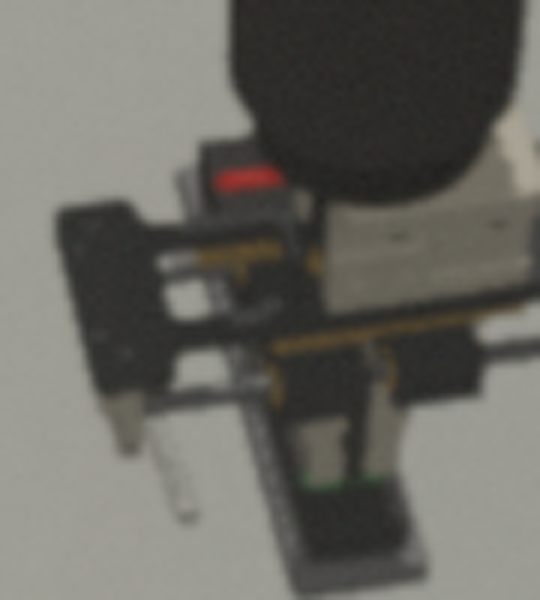

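The tips now sit right on the line of the green rib (its green shows just under them at crop 345,485). I press gently, down to z≈0.030.

```bash
python3 -m handwheel '[[0,0,-0.3,0,0,0,0],[0,0,-0.6,0,0,0,0],[0,0,-0.8,0,0,0,0],[0,0,-1.0,0,0,0,0],[0,0,-1.1,0,0,0,0],[0,0,-1.2,0,0,0,0],[0,0,-1.3,0,0,0,0],[0,0,-1.3,0,0,0,0]]'
python3 -m handwheel '[[0,0,0,0,0,0,0],[0,0,0,0,0,0,0],[0,0,0,0,0,0,0],[0,0,0,0,0,0,0],[0,0,0,0,0,0,0],[0,0,0,0,0,0,0],[0,0,0,0,0,0,0],[0,0,0,0,0,0,0]]'
```

```text
time: 3.7
tcp_pos: [0.5217, -0.0913, 0.0296]
eef_rot: [180.0, -0.0, -90.0]
ft_force: [-1.2, 0.1, 4.0]
grip_width: 0.0005
grip_force: 1.9
time: 4.5
tcp_pos: [0.5217, -0.0913, 0.0296]
eef_rot: [180.0, -0.0, -90.0]
ft_force: [-1.1, 0.0, 4.2]
grip_width: 0.0004
grip_force: 1.9
```

Contact at about 3.8 N (roughly 5 mm down). Stroking along +y at constant height.

```bash
python3 -m handwheel '[[0,0.3,0,0,0,0,0],[0,0.6,0,0,0,0,0],[0,0.9,0,0,0,0,0],[0,1.2,0,0,0,0,0],[0,1.5,0,0,0,0,0],[0,1.8,0,0,0,0,0],[0,2.1,0,0,0,0,0],[0,2.4,0,0,0,0,0]]'
```

```text
time: 5.3
tcp_pos: [0.5217, -0.067, 0.0295]
eef_rot: [180.0, -0.0, -90.0]
ft_force: [-0.1, -2.9, 3.2]
grip_width: 0.0007
grip_force: 1.4
```

```bash
python3 -m handwheel '[[0,0.3,0,0,0,0,0],[0,0.6,0,0,0,0,0],[0,0.9,0,0,0,0,0],[0,1.2,0,0,0,0,0],[0,1.5,0,0,0,0,0],[0,1.8,0,0,0,0,0],[0,2.1,0,0,0,0,0],[0,2.4,0,0,0,0,0]]'
python3 -m handwheel '[[0,0.3,0,0,0,0,0],[0,0.6,0,0,0,0,0],[0,0.9,0,0,0,0,0],[0,1.2,0,0,0,0,0],[0,1.5,0,0,0,0,0],[0,1.8,0,0,0,0,0],[0,2.1,0,0,0,0,0],[0,2.4,0,0,0,0,0]]'
```

```text
time: 6.1
tcp_pos: [0.5218, -0.0431, 0.0296]
eef_rot: [-180.0, -0.0, -90.0]
ft_force: [-0.2, -3.4, 4.6]
grip_width: 0.0003
grip_force: 1.9
time: 6.9
tcp_pos: [0.5216, -0.019, 0.0295]
eef_rot: [180.0, -0.0, -90.0]
ft_force: [0.0, -2.4, 2.9]
grip_width: 0.0006
grip_force: 1.4
```

The first white rib went under as expected (4.6 N) and the force fell again between the ribs. Continuing.

```bash
python3 -m handwheel '[[0,0.3,0,0,0,0,0],[0,0.6,0,0,0,0,0],[0,0.9,0,0,0,0,0],[0,1.2,0,0,0,0,0],[0,1.5,0,0,0,0,0],[0,1.8,0,0,0,0,0],[0,2.1,0,0,0,0,0],[0,2.4,0,0,0,0,0]]'
python3 -m handwheel '[[0,0.3,0,0,0,0,0],[0,0.6,0,0,0,0,0],[0,0.9,0,0,0,0,0],[0,1.2,0,0,0,0,0],[0,1.5,0,0,0,0,0],[0,1.8,0,0,0,0,0],[0,2.1,0,0,0,0,0],[0,2.4,0,0,0,0,0]]'
python3 -m handwheel '[[0,0.3,0,0,0,0,0],[0,0.6,0,0,0,0,0],[0,0.9,0,0,0,0,0],[0,1.2,0,0,0,0,0],[0,1.5,0,0,0,0,0],[0,1.8,0,0,0,0,0],[0,2.1,0,0,0,0,0],[0,2.4,0,0,0,0,0]]'
```

```text
time: 7.7
tcp_pos: [0.5217, 0.0048, 0.0296]
eef_rot: [180.0, -0.0, -90.0]
ft_force: [-1.0, -3.0, 3.0]
grip_width: 0.0005
grip_force: 1.9
time: 8.5
tcp_pos: [0.5217, 0.029, 0.0295]
eef_rot: [180.0, -0.0, -90.0]
ft_force: [0.2, -1.8, 2.6]
grip_width: 0.0007
grip_force: 1.4
time: 9.3
tcp_pos: [0.5215, 0.0525, 0.0295]
eef_rot: [180.0, -0.0, -90.0]
ft_force: [0.9, -3.8, 3.9]
grip_width: 0.0003
grip_force: 1.9
```

```bash
python3 -m handwheel '[[0,0.2,0,0,0,0,0],[0,0.4,0,0,0,0,0],[0,0.6,0,0,0,0,0],[0,0.6,0,0,0,0,0],[0,0.6,0,0,0,0,0],[0,0.6,0,0,0,0,0],[0,0.6,0,0,0,0,0],[0,0.6,0,0,0,0,0]]'
python3 - <<'E'
from h import *
c=cam('top');x,y,w,h=262,180,120,90
cv2.imwrite('pics/top3.png',cv2.resize(c['color'][y:y+h,x:x+w,::-1],None,fx=4,fy=4))
c=cam('side');x,y,w,h=300,190,100,120
cv2.imwrite('pics/side3.png',cv2.resize(c['color'][y:y+h,x:x+w,::-1],None,fx=5,fy=5,interpolation=cv2.INTER_CUBIC))
for _ in range(4): s=arm.state();print(s['tcp_pos'],s['ft_force']);cam('side')
E
```

```text
time: 10.1
tcp_pos: [0.5219, 0.059, 0.0296]
eef_rot: [-180.0, 0.0, -90.0]
ft_force: [-0.5, 0.7, 2.9]
grip_width: 0.0006
grip_force: 1.9
[0.52191342 0.05898191 0.02959259] [-0.55825488  0.92364167  3.83476554]
[0.52189551 0.05895101 0.02958884] [-0.38440011  0.9823421   4.06958351]
[0.52192012 0.05895183 0.0295983 ] [-0.79852001  2.91815782  2.84548275]
[0.52192994 0.05896076 0.02961905] [-0.38240309  1.87997954  3.63102092]
```

View pics/side3.png

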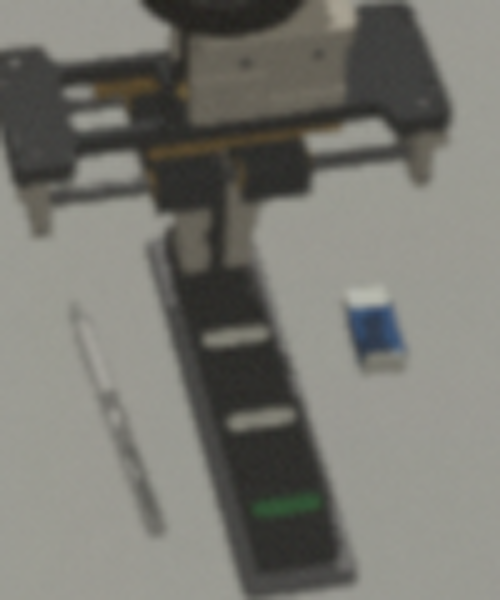

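The fingertips stand on the red rib (crop ~215,270), hiding it. The other three ribs are clear, and the pen and eraser are undisturbed. Force is about 3.6 N, so I hand in.

```bash
python3 -c "
from plant import arm
print(arm.hand_in())"
```

```text
the job is handed in; nothing more can be done
None
```

I stroked the lamp's touch bar from the green rib over both white ribs to the red one without lifting off, and handed the job in at about 10 s with the closed fingertips pressing the red rib at about 3.6 N; the judge's result was not shown.

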